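# Snap the fitting lid onto the finished underglaze pot

### The job

Two white underglaze pots, a wide one and a narrow one, stand open on the bench: the one on the round plaster bat is still in use, the one on the rectangular wooden ware board is finished with. Pick up the lid that fits the pot on the ware board, set it in that pot's mouth and press it down until it snaps and sits fully home, and finish with the gripper still pressing the lid firmly down. Leave the pot in use open, and do not push the pots, the spare lid or anything else about.

Things in the scene. Friction and masses are not known exactly. Their poses are not given: they have to be found in the camera images.
- ware_board_top (a point): Centre of the top face of the rectangular wooden ware board, 300 x 150 mm, 18 mm thick, lying fixed on the bench; x along its length. The finished pot stands on it, up to 90 mm from this point towards the board's -x end; the cup stands near its +x end.
- plaster_bat_top (a point): Centre of the top face of the round white plaster bat, 180 mm across, 18 mm thick, lying fixed on the bench. The pot still in use stands on it.
- wide_pot_mouth (a point): Centre of the mouth, in the rim's plane, of the open wide pot: white plastic, round, loose, 61 mm across outside, mouth 55 mm wide, 62 mm tall. z points up out of the mouth. Six small sprung nubs (the snap bead) stand 3.6 mm into the mouth, 4 mm below the rim. Stands on the ware board or on the plaster bat, changing from start to start.
- narrow_pot_mouth (a point): Centre of the mouth, in the rim's plane, of the open narrow pot: white plastic, round, loose, 45 mm across outside, mouth 39 mm wide, 62 mm tall. z points up out of the mouth. Six small sprung nubs (the snap bead) stand 3.6 mm into the mouth, 4 mm below the rim. Stands on the ware board or on the plaster bat, changing from start to start.
- wide_lid_grip (a point): Centre of the flange of the wide lid, which fits only the wide pot: white plastic, loose, round flange 64 mm across, 9 mm thick, this point half-way up it (4.5 mm below the flat top). Under the flange a plug 14 mm deep, 53 mm wide at its bead, 45 mm at the foot. Starts on the bench standing on the plug, this point 18.5 mm above the bench; the two lids may change places.
- narrow_lid_grip (a point): Centre of the flange of the narrow lid, which fits only the narrow pot: white plastic, loose, round flange 48 mm across, 9 mm thick, this point half-way up it (4.5 mm below the flat top). Under the flange a plug 14 mm deep, 37 mm wide at its bead, 29 mm at the foot. Starts on the bench standing on the plug, this point 18.5 mm above the bench; the two lids may change places.
- wide_pot: The wide pot itself, about 220 g, stiff colour cake low inside; origin at the centre of its underside, z up, the mouth 62 mm above.
- narrow_pot: The narrow pot itself, about 160 g, stiff colour cake low inside; origin at the centre of its underside, z up, the mouth 62 mm above.
- wide_lid: The wide lid itself, 30 g; origin at the centre of the plug's underside, 23 mm below the top. Pushed into the mouth it first stops about 9 mm proud on the nubs; the push then rises to roughly 8 to 16 N and drops suddenly with the flange about 4 to 6 mm above the rim, and the lid goes home: flange resting on the rim, flange centre 4.5 mm above the mouth point.
- narrow_lid: The narrow lid itself, 20 g; origin at the centre of the plug's underside, 23 mm below the top. Pushed into the mouth it first stops about 9 mm proud on the nubs; the push then rises to roughly 8 to 16 N and drops suddenly with the flange about 4 to 6 mm above the rim, and the lid goes home: flange resting on the rim, flange centre 4.5 mm above the mouth point.
- cup: Bystander: unglazed cup, 72 mm across, 75 mm tall, on the ware board; origin under its centre.
- brush: Bystander: flat glaze brush, 170 mm long, 20 mm wide, lying across the plaster bat, handle towards its own -y; origin under its middle.
- loop_tool: Bystander: trimming loop tool, 175 mm long, lying on the bench; origin under its middle, loop towards its own +x.
- wood_knife: Bystander: wooden modelling knife, 168 mm long, 7 mm thick, lying on the bench; origin under its middle.
- shut_pot: Bystander: another pot like the wide one with its lid already on, 71 mm tall; origin under its centre.
Mind the look-alikes: they are no part of the job. What is shaped like the wide_lid but yellow is not meant. Leave any blue look-alike of the narrow_lid alone.

How it is judged:
At the end, for the whole second after the job is handed in: The pot that stands on the ware board carries its own lid, centred within 4 mm, level within 0.06 rad and snapped down to within 2 mm of fully home; the gripper touches that lid with more than 2 N and the lid is pressed on the pot with more than 3 N throughout the last second; the pot is upright ((((horizontal distance between wide_pot_mouth and ware_board_top below 0.15 m and horizontal distance between wide_lid_grip and wide_pot_mouth below 0.004 m and z of wide_lid_grip in the frame of wide_pot_mouth between 0 and 0.0065 m and angle between the z axis of wide_lid_grip and the z axis of wide_pot_mouth, either way round below 0.06 rad and angle between wide_pot_mouth's own z axis and vertical below 0.06 rad) and contact force between wide_lid and wide_pot above 3 N and contact force between the fingers and wide_lid above 2 N) or ((horizontal distance between narrow_pot_mouth and ware_board_top below 0.15 m and horizontal distance between narrow_lid_grip and narrow_pot_mouth below 0.004 m and z of narrow_lid_grip in the frame of narrow_pot_mouth between 0 and 0.0065 m and angle between the z axis of narrow_lid_grip and the z axis of narrow_pot_mouth, either way round below 0.06 rad and angle between narrow_pot_mouth's own z axis and vertical below 0.06 rad) and contact force between narrow_lid and narrow_pot above 3 N and contact force between the fingers and narrow_lid above 2 N))); the arm keeps its last pose, push and grip.
It fails at once if a pot is pushed more than 40 mm or tipped over (distance of any of wide_pot, narrow_pot from where it was at the start of the episode above 0.04 m or angle between any of wide_pot, narrow_pot's own z axis and vertical above 0.35 rad).
It fails at once if the lid of the pot still in use is moved more than 40 mm ((horizontal distance between wide_pot_mouth and ware_board_top below 0.15 m and distance of narrow_lid from where it was at the start of the episode above 0.04 m) or (horizontal distance between narrow_pot_mouth and ware_board_top below 0.15 m and distance of wide_lid from where it was at the start of the episode above 0.04 m)).
It fails at once if another thing on the bench is pushed more than 40 mm or the cup is tipped (distance of any of cup, brush, loop_tool, wood_knife, shut_pot from where it was at the start of the episode above 0.04 m or angle between cup's own z axis and vertical above 0.5 rad).
It also fails if it takes over 53 s, if anything falls off the work surface, if the arm or the gripper's body presses on something with over 40 N, if the wrist force passes 120 N, or if a joint passes its speed limit or range.

### The arm

A 6-joint arm with a two-finger parallel gripper is mounted at the origin on the work surface. World frame = base frame: x ahead of the robot, y to its left, z up, the work surface at z = 0. Lengths are in m, angles in rad, forces in N, time in s.
With the tool pointing down it reaches from about 0.35 to 0.975 m from the base axis. Payload 4.9 kg.
Tool frame: the origin (TCP) lies at the very end of the fingers, on their centre line; the grasp point (between the pads) lies 19 mm behind it (manip.hold_point_z is the distance from the TCP to the grasp point, in m); z points along the fingers, x is the direction in which the jaws open and shut, and the axes are right-handed (so a half turn about z gives the same grasp; the last joint's range is limited). The gripper opens to 85 mm and grips with 20 to 120 N. Pads are 22 mm wide; open, the fingers measure 114 mm over their backs; the gripper's body (76 mm by 85 mm) begins 54 mm behind the grasp point. The pads swing forward as they close: fully open they stand 13 mm farther back than shut.
Start: joints at [-1.454, 0.053, 1.613, -0, 1.476, -0.119], TCP at [0.146, -0.608, 0.231] pointing down, gripper open.
Joint ranges: [-3.01, 3.01], [-1.01, 2.22], [0.06, 2.58], [-1.02, 4.17], [0.09, 2.62], [-3.14, 3.14]. Speed limits (rad/s): [2.57, 2.57, 3.14, 3.14, 3.14, 3.14].

### API

Orientations are given as a unit quaternion [w, x, y, z].
In Python, from plant import manip gives the robot as it stands.
- The arm moves only by the shell command python3 -m handwheel 'ROWS' [OPENING]. ROWS is JSON, a list of rows, each an object of numbers: "dx", "dy", "dz": the shift along the tool's x, y, z in m; "ax", "ay", "az": the turn, a rotation vector about the tool's x, y, z in rad. In form: [{"dx": .., "dy": .., "dz": .., "ax": .., "ay": .., "az": ..}, ...]. A call has 1 to 5 rows; each row is the pose to reach, as a shift and turn from the pose commanded when the call began, along the tool's axes at that moment; what a row does not reach only later rows make up. A row lasts 1/8 s, in which the tool goes at most 62.5 mm and 10.7 degrees, less where a joint would pass 70% of its speed; a pose out of reach is approached as far as the arm can. A call with a gripper value outside its range is refused whole. OPENING is the closure in counts, from 0 (fully open) to 255 (shut), set as the call begins (- or left out, the last holds). The fingers move at their own pace and stop on an object; the grip force is fixed at half the most. Time passes only in rows, so rows that repeat a pose let the fingers close. It gives the time, the measured TCP pose, the force and the opening at its end, in the units of the state.
- manip.state(): the state, without advancing time (a new reading comes with each control period).
- manip.grab_frame(name): name is "scene" or "top" or "wrist"; returns a dict with "image" (480x640x3 uint8, blue, green, red), "z_map" (480x640 float32, m along the optical axis (not along the pixel's ray), 0 where there is no reading), "K" (3x3 intrinsics, pixels), "k1" (the pictures are not rectified: a ray, as slopes to the right and down, at radius r is drawn at 1 + k1 r^2 times it, then the intrinsics apply), "xyz" and "rotation" of the camera in the world. Camera axes: x right, y up, looking along -z (the intrinsics and any distortion apply to the point x, -y, -z); pixel columns grow to the right and rows downward; lengths in m; the calibration is good to about 2 mm. A picture is of the moment at which its call begins.
- manip.job_done(): hands the job in, once; it reports no verdict.
The state is a dict: "time": time; "joint_pos": joint angles; "joint_vel": joint speeds; "joint_efforts": joint torques, N m; "tool_pos": TCP position; "tool_rot": TCP orientation; "contact_force": force on the tool from outside, world axes, zero at the start; "ft_torque": the same for the moment, N m; "gripper_width": opening from 0.0 (shut) to 1.0 (fully open).
Only numpy, scipy, OpenCV 4.12 (cv2) and the standard library are available. Lean on these libraries where they do the work, as an engineer would, in place of code of your own. Each camera call takes 0.05 s, during which the arm holds its last target.

## Working session

There is one attempt and no reset: what is moved stays moved. The work goes in short steps, Python scripts to look and compute and a shell command to move; the robot and the scene stay as the last step left them, time stands still between calls to the robot, and variables do not carry over. Pictures are saved under pics/ and viewed, and the job is handed in when it is done.

```bash
mkdir -p pics; ls; cat > h.py <<'E'
import numpy as np, cv2
from plant import manip
E
python3 - <<'E'
from h import *
s=manip.state();print(s)
for n in ["scene","top"]:
    f=manip.grab_frame(n); cv2.imwrite(f"pics/{n}0.png",f["image"]); np.savez(f"{n}0.npz",**f)
    print(n,f["K"],f["k1"],f["xyz"],f["rotation"])
E
```

```text
pics
{'time': 0.0, 'joint_pos': array([-1.45401469e+00,  5.33625532e-02,  1.61430566e+00, -4.39007389e-06,
        1.47598369e+00, -1.19011390e-01]), 'joint_vel': array([ 0.00138124, -0.00016396, -0.00123967,  0.00131177, -0.0001461 ,
        0.0016788 ]), 'joint_efforts': array([ 1.48485644e-03, -3.93678403e+01, -3.70177245e+01,  5.75408785e-05,
        6.95483352e-03, -6.61927366e-07]), 'tool_pos': array([ 0.14592793, -0.60708382,  0.23005252]), 'tool_rot': array([-7.27322318e-04,  7.85370373e-01, -6.19025296e-01, -7.28788940e-04]), 'contact_force': array([ 0.41318317,  0.2498445 , -0.13771974]), 'ft_torque': array([ 0.0061528 , -0.00967867, -0.00478143]), 'gripper_width': 0.9979529200031058}
scene [[521.42294215   0.         322.62647814]
 [  0.         521.42294215 247.69463876]
 [  0.           0.           1.        ]] -0.03928227284165447 [0.95565335 0.28749543 0.90590562] [0.45173312 0.11514453 0.23213405 0.85369357]
top [[541.58958248   0.         312.95340751]
 [  0.         541.58958248 238.07612356]
 [  0.           0.           1.        ]] -0.16453118766846905 [ 0.44972684 -0.00559927  1.10629207] [-0.69777851 -0.03755283  0.04668298  0.71380364]
```

View pics/scene0.png

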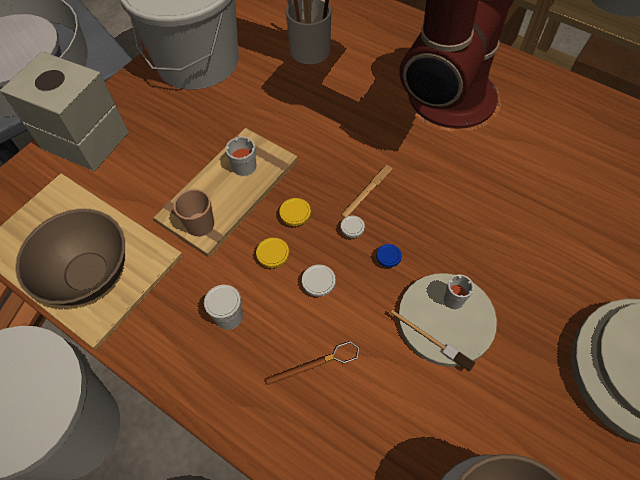

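View pics/top0.png

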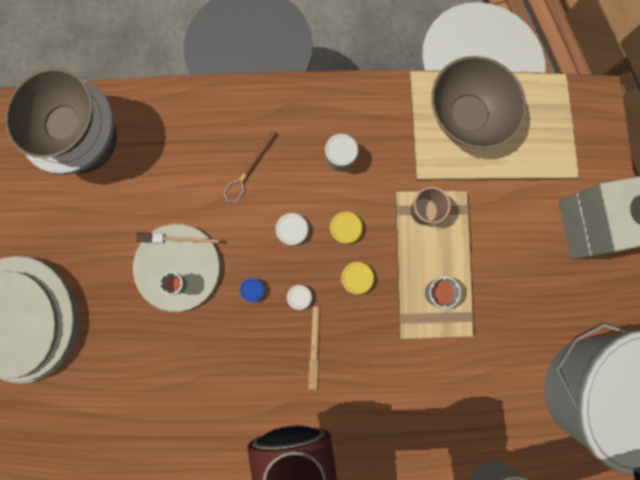

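```bash
cat >> h.py <<'E'
from scipy.spatial.transform import Rotation as R
def Rq(q): return R.from_quat([q[1],q[2],q[3],q[0]])
def ray(f,u,v):
    K=f["K"];d=np.array([(u-K[0,2])/K[0,0],(v-K[1,2])/K[1,1]],float);s=d.copy()
    for _ in range(30): s=d/(1+float(f["k1"])*(s@s))
    return Rq(f["rotation"]).apply([s[0],-s[1],-1.0])
def onz(f,u,v,z):
    r=ray(f,u,v);return f["xyz"]+r*(z-f["xyz"][2])/r[2]
def atd(f,u,v):
    return f["xyz"]+ray(f,u,v)*f["z_map"][int(v),int(u)]
def proj(f,p):
    c=Rq(f["rotation"]).inv().apply(np.array(p)-f["xyz"]);s=np.array([c[0],-c[1]])/-c[2]
    s=s*(1+float(f["k1"])*(s@s));return s*f["K"][0,0]+f["K"][:2,2]
E
python3 - <<'E'
from h import *
for n,pts in [("top",[(292,229),(299,297),(444,293),(173,283),(342,150),(346,228),(432,206),(434,240)]),("scene",[(318,279),(352,227),(241,145),(459,283),(223,300)])]:
    f=dict(np.load(n+"0.npz"))
    for p in pts: print(n,p,f["z_map"][p[1],p[0]],atd(f,*p).round(3), onz(f,*p,0.023).round(3),onz(f,*p,0.08).round(3))
    print(proj(f,[0,0,0]),proj(f,manip.state()["tool_pos"]))
    im=f["image"];
    c=np.hstack([cv2.resize(im[b-50:b+50,a-50:a+50],(400,400),interpolation=2) for a,b in [pts[0],pts[2]]]) if n=="top" else np.hstack([cv2.resize(im[b-50:b+50,a-50:a+50],(400,400),interpolation=2) for a,b in [(335,255),(241,160)]])
    cv2.imwrite(f"pics/crop_{n}.png",c)
E
```

```text
top (292, 229) 1.0921181 [0.599 0.021 0.024] [0.599 0.021 0.023] [0.591 0.019 0.08 ]
top (299, 297) 1.0734202 [0.462 0.009 0.026] [0.462 0.009 0.023] [0.461 0.009 0.08 ]
top (444, 293) 1.0512815 [ 0.461 -0.275  0.053] [ 0.462 -0.283  0.023] [ 0.461 -0.268  0.08 ]
top (173, 283) 1.0479562 [0.493 0.256 0.052] [0.494 0.263 0.023] [0.492 0.249 0.08 ]
top (342, 150) 1.0627416 [ 0.747 -0.082  0.073] [ 0.761 -0.085  0.023] [ 0.745 -0.081  0.08 ]
top (346, 228) 1.0946093 [ 0.598 -0.088  0.023] [ 0.598 -0.088  0.023] [ 0.591 -0.084  0.08 ]
top (432, 206) 1.0992669 [ 0.64  -0.266  0.026] [ 0.64  -0.267  0.023] [ 0.63  -0.253  0.08 ]
top (434, 240) 1.095549 [ 0.57  -0.268  0.021] [ 0.57  -0.267  0.023] [ 0.564 -0.254  0.08 ]
[309.09310005 522.69704408] [651.96908522 460.58450044]
scene (318, 279) 0.98731273 [0.602 0.02  0.022] [0.603 0.021 0.023] [0.625 0.038 0.08 ]
scene (352, 227) 1.0453103 [0.468 0.01  0.021] [0.469 0.011 0.023] [0.5   0.029 0.08 ]
scene (241, 145) 1.1148065 [ 0.444 -0.289  0.053] [ 0.425 -0.31   0.023] [ 0.46  -0.271  0.08 ]
scene (459, 283) 0.9440633 [0.478 0.247 0.053] [0.461 0.245 0.023] [0.493 0.248 0.08 ]
scene (223, 300) 0.9159569 [ 0.749 -0.08   0.069] [ 0.737 -0.101  0.023] [ 0.751 -0.076  0.08 ]
[452.59211473  94.29536177] [204.14643906 -47.72570846]
```

View pics/crop_top.png

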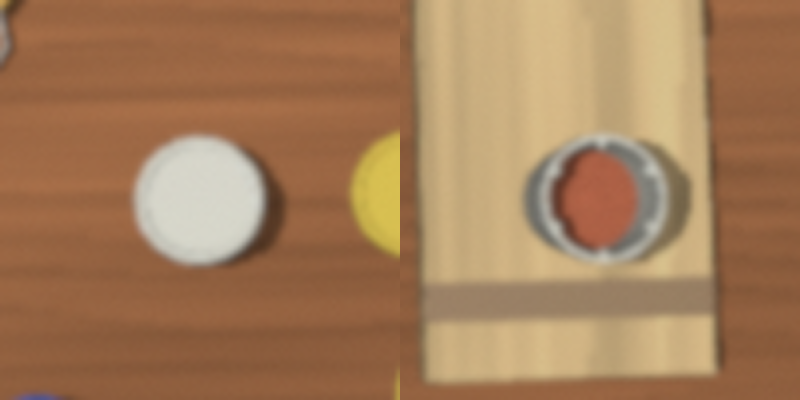

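View pics/crop_scene.png

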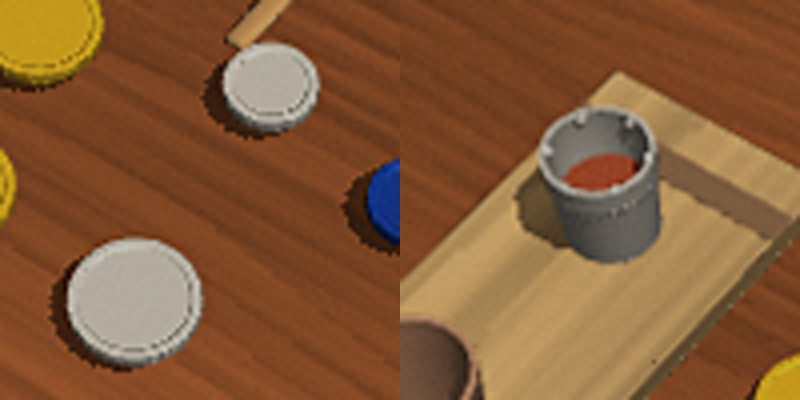

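```bash
cat >> h.py <<'E'
def white(f,thr):
    h=cv2.cvtColor(f["image"],cv2.COLOR_BGR2HSV);return ((h[...,1]<60)&(h[...,2]>thr)).astype(np.uint8)
def ell(f,u,v,thr,w=45):
    m=white(f,thr);m2=np.zeros_like(m);m2[v-w:v+w,u-w:u+w]=m[v-w:v+w,u-w:u+w]
    cs,_=cv2.findContours(m2,cv2.RETR_EXTERNAL,cv2.CHAIN_APPROX_NONE)
    c=max(cs,key=cv2.contourArea);return cv2.fitEllipse(cv2.convexHull(c)),c
E
python3 - <<'E'
from h import *
for n,L in [("top",[("lid",292,229,.023,120),("pot",444,293,.08,150),("narrowpot",173,283,.08,150)]),("scene",[("lid",318,279,.023,130),("pot",241,145,.08,130),("npot",459,283,.08,130)])]:
    f=dict(np.load(n+"0.npz"))
    for nm,u,v,z,t in L:
        for tt in (t,t+20,t+40):
          try:
            e,c=ell(f,u,v,tt,24)
            p=np.array([onz(f,*q[0],z)[:2] for q in c]); cc,r=cv2.minEnclosingCircle(p.astype(np.float32))
            print(n,nm,tt,np.round(e[0],1),np.round(e[1],1),onz(f,*e[0],z).round(4),np.round(cc,4),round(r*2000,1))
          except Exception as x: print(n,nm,tt,x)
E
```

```text
top lid 120 [291.6 228.7] [32.1 32.6] [0.5993 0.0215 0.023 ] [0.5994 0.0214] 66.3
top lid 140 [291.4 228.6] [31.7 32.3] [0.5995 0.022  0.023 ] [0.5995 0.0218] 65.7
top lid 160 [291.1 228.5] [31.3 32.1] [0.5997 0.0224 0.023 ] [0.5995 0.0218] 65.7
top pot 150 [444.7 292.2] [31.8 32.7] [ 0.4627 -0.2698  0.08  ] [ 0.4628 -0.2693] 64.2
top pot 170 [443.5 306. ] [ 4.3 14.8] [ 0.4365 -0.2664  0.08  ] [ 0.4374 -0.2665] 29.5
top pot 190 OpenCV(4.12.0) /io/opencv/modules/imgproc/src/shapedescr.cpp:361: error: (-201:Incorrect size of input array) There should be at least 5 points to fit the ellipse in function 'fitEllipseNoDirect'

top narrowpot 150 [173.5 281.3] [59.1 71.4] [0.4954 0.2477 0.08  ] [0.4943 0.2501] 128.1
top narrowpot 170 [173.3 280.8] [59.2 69.4] [0.4963 0.2481 0.08  ] [0.4952 0.2501] 126.8
top narrowpot 190 [171.6 290.1] [37.5 51.5] [0.4786 0.2514 0.08  ] [0.4798 0.249 ] 104.0
scene lid 130 [318.3 279.4] [30.3 33.3] [0.603  0.0217 0.023 ] [0.6032 0.0222] 66.3
scene lid 150 [318.3 279.2] [29.7 32.9] [0.6026 0.0215 0.023 ] [0.602  0.0214] 63.5
scene lid 170 [318.2 279.1] [29.3 32.9] [0.6025 0.0212 0.023 ] [0.6022 0.0209] 62.4
scene pot 130 [239.8 147.6] [22.5 28.7] [ 0.4664 -0.2688  0.08  ] [ 0.4662 -0.2687] 61.8
scene pot 150 [235.2 147.2] [18.2 20.6] [ 0.471  -0.2775  0.08  ] [ 0.4711 -0.2791] 54.5
scene pot 170 OpenCV(4.12.0) /io/opencv/modules/imgproc/src/shapedescr.cpp:361: error: (-201:Incorrect size of input array) There should be at least 5 points to fit the ellipse in function 'fitEllipseNoDirect'

scene npot 130 [459.8 289.3] [28.3 56.7] [0.5033 0.2548 0.08  ] [0.5056 0.2528] 97.1
scene npot 150 [459.8 289.2] [27.9 56.8] [0.5029 0.2548 0.08  ] [0.5056 0.2528] 97.1
scene npot 170 [460.7 285.4] [21.4 26.2] [0.4956 0.2527 0.08  ] [0.4946 0.2529] 45.4
```

```bash
cat >> h.py <<'E'
def delta(p):
    s=manip.state();r=Rq(s["tool_rot"]);d=r.inv().apply(np.array(p)-s["tool_pos"])
    print("t",round(s["time"],2),"pos",s["tool_pos"].round(4),"xax",r.as_matrix()[:,0].round(3),"zax",r.as_matrix()[:,2].round(3),"w",round(s["gripper_width"],3),"F",s["contact_force"].round(1),"delta_tool",d.round(4));return d
E
python3 - <<'E'
from h import *
d=delta([.601,.022,.2]);print((d*.4).round(3))
E
```

```text
t 0.1 pos [ 0.1459 -0.6071  0.2302] xax [ 0.234 -0.972 -0.002] zax [-0.     0.002 -1.   ] w 0.999 F [-0.4 -0.1 -0.3] delta_tool [-0.5054 -0.5894  0.0313]
[-0.202 -0.236  0.013]
```

```bash
python3 -m handwheel '[{"dx":-0.202,"dy":-0.236,"dz":0.0},{"dx":-0.202,"dy":-0.236,"dz":0.0},{"dx":-0.202,"dy":-0.236,"dz":0.0},{"dx":-0.202,"dy":-0.236,"dz":0.0},{"dx":-0.202,"dy":-0.236,"dz":0.0}]' 0
python3 -c "
from h import *
delta([.601,.022,.2])"
```

```text
t 0.1 pos [ 0.1459 -0.6071  0.2302] xax [ 0.234 -0.972 -0.002] zax [-0.     0.002 -1.   ] w 0.999 F [-0.4 -0.1 -0.3] delta_tool [-0.5054 -0.5894  0.0313]invalid input at $[0]: expected keys dx, dy, dz, ax, ay, az
```

```bash
python3 -m handwheel '[{"dx":-0.202,"dy":-0.236,"dz":0,"ax":0,"ay":0,"az":0},{"dx":-0.202,"dy":-0.236,"dz":0,"ax":0,"ay":0,"az":0},{"dx":-0.202,"dy":-0.236,"dz":0,"ax":0,"ay":0,"az":0},{"dx":-0.202,"dy":-0.236,"dz":0,"ax":0,"ay":0,"az":0},{"dx":-0.202,"dy":-0.236,"dz":0,"ax":0,"ay":0,"az":0}]' 0
python3 -c "
from h import *
delta([.601,.022,.2])"
```

```text
time: 0.72
tool_pos: [0.329, -0.3542, 0.2308]
tool_rot: [-0.0, 0.785, -0.619, -0.0]
contact_force: [0.9, -0.1, 0.5]
gripper_width: 1.0
t 0.72 pos [ 0.329  -0.3542  0.2308] xax [ 0.233 -0.972 -0.   ] zax [-0.  0. -1.] w 1.0 F [ 0.9 -0.1  0.5] delta_tool [-0.3023 -0.3523  0.031 ]
```

```bash
python3 -m handwheel '[{"dx":-0.2,"dy":-0.234,"dz":0,"ax":0,"ay":0,"az":0},{"dx":-0.2,"dy":-0.234,"dz":0,"ax":0,"ay":0,"az":0},{"dx":-0.2,"dy":-0.234,"dz":0,"ax":0,"ay":0,"az":0},{"dx":-0.2,"dy":-0.234,"dz":0,"ax":0,"ay":0,"az":0},{"dx":-0.2,"dy":-0.234,"dz":0,"ax":0,"ay":0,"az":0}]' 0
python3 -c "
from h import *
delta([.601,.022,.2])"
```

```text
time: 1.35
tool_pos: [0.5098, -0.1049, 0.231]
tool_rot: [0.0, 0.786, -0.619, -0.0]
contact_force: [-0.0, -1.2, -0.1]
gripper_width: 1.003
t 1.35 pos [ 0.5098 -0.1049  0.231 ] xax [ 0.234 -0.972  0.   ] zax [-0. -0. -1.] w 1.003 F [-0.  -1.2 -0.1] delta_tool [-0.102  -0.1184  0.031 ]
```

```bash
python3 -m handwheel '[{"dx":-0.102,"dy":-0.118,"dz":0.031,"ax":0,"ay":0,"az":0},{"dx":-0.102,"dy":-0.118,"dz":0.031,"ax":0,"ay":0,"az":0},{"dx":-0.102,"dy":-0.118,"dz":0.031,"ax":0,"ay":0,"az":0},{"dx":-0.102,"dy":-0.118,"dz":0.031,"ax":0,"ay":0,"az":0},{"dx":-0.102,"dy":-0.118,"dz":0.031,"ax":0,"ay":0,"az":0}]' 0
python3 -c "
from h import *
delta([.601,.022,.2])
f=manip.grab_frame('wrist');cv2.imwrite('pics/w1.png',f['image']);np.savez('w1.npz',**f);print(f['xyz'],f['K'][0],f['k1'],proj(f,[.601,.022,.023]))"
```

```text
time: 1.98
tool_pos: [0.5996, 0.0193, 0.2]
tool_rot: [0.0, 0.785, -0.619, -0.0]
contact_force: [-0.5, -0.2, 0.7]
gripper_width: 1.002
t 1.98 pos [0.5996 0.0193 0.2   ] xax [ 0.234 -0.972  0.   ] zax [-0.001 -0.    -1.   ] w 1.002 F [-0.5 -0.2  0.7] delta_tool [-0.0023 -0.002  -0.    ]
[0.66298514 0.03527553 0.34345521] [387.1492898    0.         315.79803525] -0.08245150789255885 [313.69464673 206.13372215]
```

View pics/w1.png

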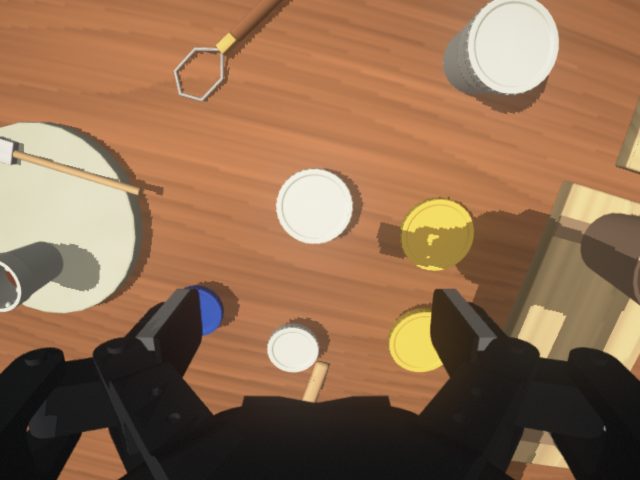

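```bash
python3 - <<'E'
from h import *
f=dict(np.load("w1.npz"))
for t in (130,160,190):
    e,c=ell(f,314,206,t,48);print(np.round(e[0],1),np.round(e[1],1),onz(f,*e[0],.023).round(4),atd(f,*e[0]).round(4))
    p=np.array([onz(f,*q[0],.023)[:2] for q in c]); print(cv2.minEnclosingCircle(p.astype(np.float32)))
E
```

```text
[314.1 205.6] [75.1 76.4] [0.6015 0.0217 0.023 ] [0.6013 0.0217 0.0222]
((0.6006941795349121, 0.021663114428520203), 0.032459910959005356)
[314.1 205.7] [75.  76.4] [0.6015 0.0218 0.023 ] [0.6013 0.0217 0.0222]
((0.6006941795349121, 0.021663114428520203), 0.032459910959005356)
[313.9 205.8] [74.5 76.1] [0.6013 0.0219 0.023 ] [0.601  0.0219 0.0214]
((0.6006059646606445, 0.021735558286309242), 0.03236144781112671)
```

```bash
python3 - <<'E'
from h import *
f=dict(np.load("w1.npz"));s=manip.state();r=Rq(s["tool_rot"])
for u,v in [(150,335),(165,320),(180,300),(190,295),(197,295),(197,320),(190,360),(436,295),(445,300),(460,310),(480,330),(436,330)]:
    print(u,v,f["z_map"][v,u].round(4),r.inv().apply(atd(f,u,v)-s["tool_pos"]).round(4))
E
```

```text
150 335 0.1042 [-0.0466 -0.011  -0.0498]
165 320 0.1129 [-0.0458 -0.0109 -0.0408]
180 300 0.1255 [-0.0456 -0.0113 -0.0276]
190 295 0.13 [-0.0437 -0.011  -0.023 ]
197 295 0.1374 [-0.0436 -0.008  -0.0162]
197 320 0.1374 [-0.0437  0.0008 -0.0185]
190 360 0.1295 [-0.0438  0.0103 -0.0293]
436 295 0.1366 [ 0.0419 -0.0084 -0.0169]
445 300 0.1266 [ 0.0418 -0.011  -0.0266]
460 310 0.1184 [ 0.0438 -0.0114 -0.035 ]
480 330 0.1065 [ 0.0451 -0.0113 -0.0474]
436 330 0.1347 [ 0.0414  0.0028 -0.0219]
```

```bash
python3 -c "
from h import *
delta([.601,.0218,.06])"
```

```text
t 2.02 pos [0.5996 0.0189 0.2004] xax [ 0.233 -0.973  0.   ] zax [-0. -0. -1.] w 0.999 F [ 0.4 -1.   0.8] delta_tool [-0.0025 -0.0021  0.1404]
```

```bash
python3 -m handwheel '[{"dx":-0.0025,"dy":-0.002,"dz":0.05,"ax":0,"ay":0,"az":0},{"dx":-0.0025,"dy":-0.002,"dz":0.1,"ax":0,"ay":0,"az":0},{"dx":-0.0025,"dy":-0.002,"dz":0.14,"ax":0,"ay":0,"az":0},{"dx":-0.0025,"dy":-0.002,"dz":0.14,"ax":0,"ay":0,"az":0},{"dx":-0.0025,"dy":-0.002,"dz":0.14,"ax":0,"ay":0,"az":0}]' 0
python3 -c "
from h import *
delta([.601,.0218,-.001])
f=manip.grab_frame('wrist');cv2.imwrite('pics/w2.png',f['image'])"
```

```text
time: 2.65
tool_pos: [0.6025, 0.0218, 0.0625]
tool_rot: [-0.001, 0.785, -0.619, 0.001]
contact_force: [0.3, 0.1, 1.0]
gripper_width: 0.998
t 2.65 pos [0.6025 0.0218 0.0625] xax [ 0.233 -0.973  0.001] zax [ 0.003 -0.    -1.   ] w 0.998 F [0.3 0.1 1. ] delta_tool [-0.0004  0.0017  0.0635]
```

View pics/w2.png

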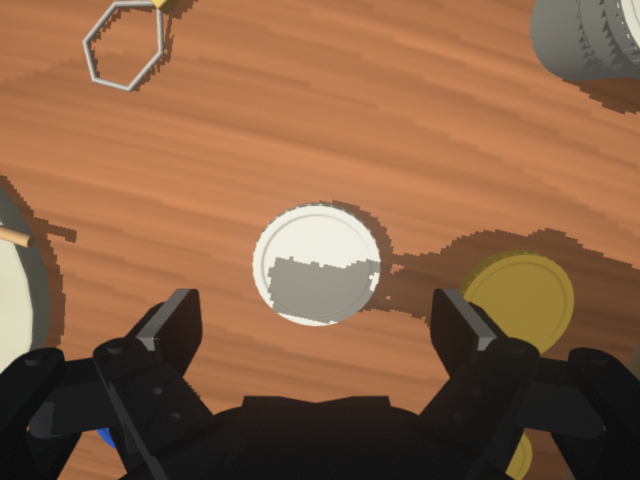

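```bash
python3 -m handwheel '[{"dx":0,"dy":0,"dz":0.02,"ax":0,"ay":0,"az":0},{"dx":0,"dy":0,"dz":0.03,"ax":0,"ay":0,"az":0},{"dx":0,"dy":0,"dz":0.03,"ax":0,"ay":0,"az":0},{"dx":0,"dy":0,"dz":0.03,"ax":0,"ay":0,"az":0},{"dx":0,"dy":0,"dz":0.03,"ax":0,"ay":0,"az":0}]' 0
python3 -c "
from h import *
delta([.601,.0218,-.001])"
```

```text
time: 3.32
tool_pos: [0.6018, 0.0227, 0.0308]
tool_rot: [-0.0, 0.785, -0.619, 0.0]
contact_force: [-0.4, -0.9, 0.8]
gripper_width: 1.003
t 3.33 pos [0.6018 0.0227 0.0308] xax [ 0.234 -0.972  0.   ] zax [ 0.001 -0.    -1.   ] w 1.003 F [-0.4 -0.9  0.8] delta_tool [0.0006 0.001  0.0318]
```

```bash
python3 -m handwheel '[{"dx":0.0005,"dy":0.001,"dz":0.01,"ax":0,"ay":0,"az":0},{"dx":0.0005,"dy":0.001,"dz":0.02,"ax":0,"ay":0,"az":0},{"dx":0.0005,"dy":0.001,"dz":0.031,"ax":0,"ay":0,"az":0},{"dx":0.0005,"dy":0.001,"dz":0.031,"ax":0,"ay":0,"az":0},{"dx":0.0005,"dy":0.001,"dz":0.031,"ax":0,"ay":0,"az":0}]' 0
python3 -m handwheel '[{"dx":0,"dy":0,"dz":0,"ax":0,"ay":0,"az":0},{"dx":0,"dy":0,"dz":0,"ax":0,"ay":0,"az":0},{"dx":0,"dy":0,"dz":0,"ax":0,"ay":0,"az":0},{"dx":0,"dy":0,"dz":0,"ax":0,"ay":0,"az":0},{"dx":0,"dy":0,"dz":0,"ax":0,"ay":0,"az":0}]' 255
python3 -c "
from h import *
delta([.601,.0218,-.001])
f=manip.grab_frame('wrist');cv2.imwrite('pics/w3.png',f['image']);np.savez('w3.npz',**f)"
```

```text
time: 3.95
tool_pos: [0.6005, 0.0219, -0.0008]
tool_rot: [0.0, 0.785, -0.619, -0.0]
contact_force: [0.2, -0.5, 0.3]
gripper_width: 1.004
time: 4.58
tool_pos: [0.6016, 0.0218, 0.0006]
tool_rot: [-0.001, 0.785, -0.619, 0.001]
contact_force: [0.5, 0.6, 5.0]
gripper_width: 0.72
t 4.58 pos [6.016e-01 2.180e-02 6.000e-04] xax [ 0.234 -0.972  0.001] zax [ 0.002 -0.    -1.   ] w 0.72 F [0.5 0.6 5. ] delta_tool [-0.0001  0.0006  0.0016]
```

View pics/w3.png

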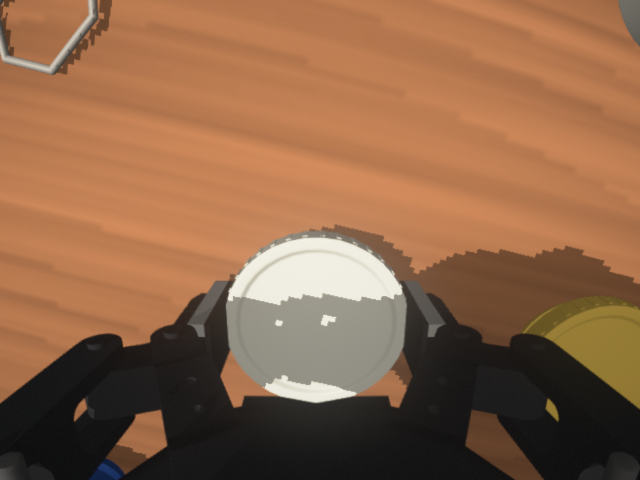

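```bash
python3 -m handwheel '[{"dx":0,"dy":0,"dz":-0.01,"ax":0,"ay":0,"az":0},{"dx":0,"dy":0,"dz":-0.05,"ax":0,"ay":0,"az":0},{"dx":0,"dy":0,"dz":-0.1,"ax":0,"ay":0,"az":0},{"dx":0,"dy":0,"dz":-0.15,"ax":0,"ay":0,"az":0},{"dx":0,"dy":0,"dz":-0.15,"ax":0,"ay":0,"az":0}]' 255
cat >> h.py <<'E'
def lidpose(f):
    s=manip.state();r=Rq(s["tool_rot"])
    h=cv2.cvtColor(f["image"],cv2.COLOR_BGR2HSV);m=((h[...,1]<50)&(h[...,2]>110)).astype(np.uint8)
    m2=np.zeros_like(m);m2[225:410,215:420]=m[225:410,215:420]
    m2=cv2.morphologyEx(m2,cv2.MORPH_CLOSE,np.ones((9,9)));m2=cv2.erode(m2,np.ones((9,9)))
    P=np.array([atd(f,u,v) for v,u in np.argwhere(m2)[::7] if f["z_map"][v,u]>0])
    P=r.inv().apply(P-s["tool_pos"]);A=np.c_[P[:,:2],np.ones(len(P))]
    k=np.abs(P[:,2]-np.median(P[:,2]))<.006
    for _ in range(3):
        c=np.linalg.lstsq(A[k],P[k,2],rcond=None)[0]; k=np.abs(A@c-P[:,2])<.0025
    print("lid top tool z=%.4f slopes %.3f %.3f n %d; x[%.4f %.4f] y[%.4f %.4f]"%(c[2],c[0],c[1],k.sum(),P[k,0].min(),P[k,0].max(),P[k,1].min(),P[k,1].max()))
E
python3 -c "
from h import *
delta([.464,-.269,.15])
f=manip.grab_frame('wrist');cv2.imwrite('pics/w4.png',f['image']);np.savez('w4.npz',**f);lidpose(f);lidpose(dict(np.load('w3.npz')))"
```

```text
time: 5.25
tool_pos: [0.6036, 0.0217, 0.1554]
tool_rot: [-0.003, 0.785, -0.619, 0.004]
contact_force: [-0.6, 0.8, 0.7]
gripper_width: 0.722
t 5.25 pos [0.6036 0.0217 0.1554] xax [ 0.234 -0.972  0.003] zax [ 0.01  -0.001 -1.   ] w 0.722 F [-0.6  0.8  0.7] delta_tool [0.25   0.2037 0.0043]
lid top tool z=-0.0256 slopes -0.001 0.009 n 3089; x[-0.0294 0.0294] y[-0.0333 0.0284]
lid top tool z=0.1292 slopes 0.001 0.001 n 3084; x[-0.0301 0.0285] y[-0.0311 0.0304]
```

View pics/w4.png

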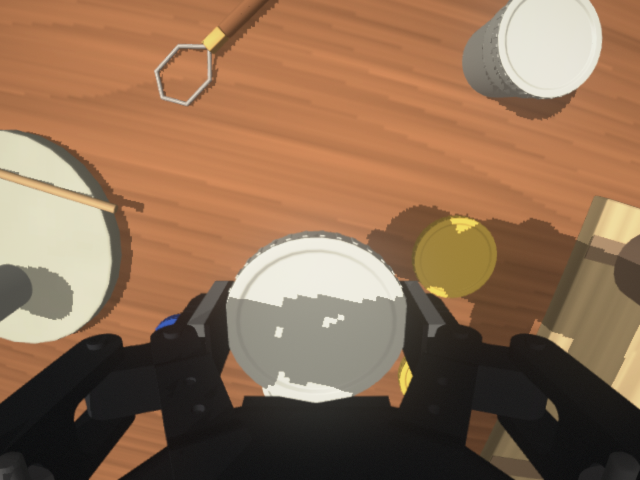

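```bash
python3 -m handwheel '[{"dx":0.06,"dy":0.05,"dz":0.004,"ax":0,"ay":0,"az":0},{"dx":0.11,"dy":0.09,"dz":0.004,"ax":0,"ay":0,"az":0},{"dx":0.16,"dy":0.13,"dz":0.004,"ax":0,"ay":0,"az":0},{"dx":0.21,"dy":0.17,"dz":0.004,"ax":0,"ay":0,"az":0},{"dx":0.248,"dy":0.202,"dz":0.004,"ax":0,"ay":0,"az":0}]' 255
python3 -m handwheel '[{"dx":0,"dy":0,"dz":0,"ax":0,"ay":0,"az":0},{"dx":0,"dy":0,"dz":0,"ax":0,"ay":0,"az":0},{"dx":0,"dy":0,"dz":0,"ax":0,"ay":0,"az":0},{"dx":0,"dy":0,"dz":0,"ax":0,"ay":0,"az":0}]' 255
python3 -c "
from h import *
delta([.464,-.269,.15])
f=manip.grab_frame('wrist');cv2.imwrite('pics/w5.png',f['image']);np.savez('w5.npz',**f);lidpose(f)
for n in ('top','scene'):
  f=manip.grab_frame(n);cv2.imwrite('pics/'+n+'5.png',f['image']);np.savez(n+'5.npz',**f)"
```

```text
time: 5.92
tool_pos: [0.463, -0.2604, 0.143]
tool_rot: [0.0, 0.785, -0.619, -0.002]
contact_force: [0.8, -0.2, 0.6]
gripper_width: 0.721
time: 6.42
tool_pos: [0.4658, -0.2584, 0.1449]
tool_rot: [-0.0, 0.786, -0.618, -0.0]
contact_force: [0.1, 0.2, -1.0]
gripper_width: 0.724
t 6.42 pos [ 0.4658 -0.2584  0.1449] xax [ 0.236 -0.972 -0.001] zax [-0.  0. -1.] w 0.724 F [ 0.1  0.2 -1. ] delta_tool [ 0.0099  0.0042 -0.0051]
lid top tool z=-0.0222 slopes -0.000 0.005 n 3094; x[-0.0302 0.0284] y[-0.0317 0.0299]
```

View pics/w5.png

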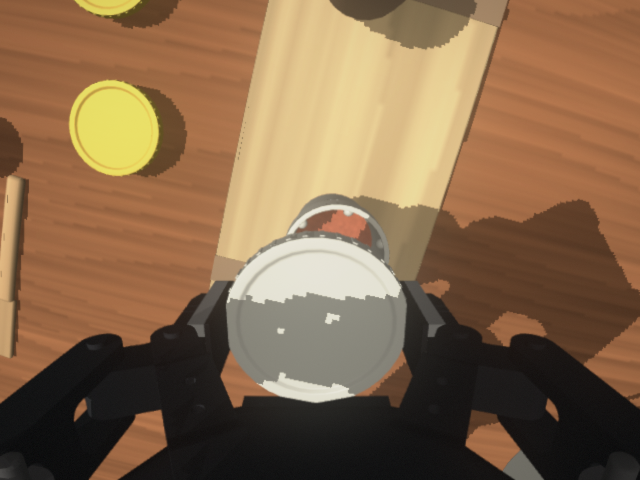

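View pics/scene5.png

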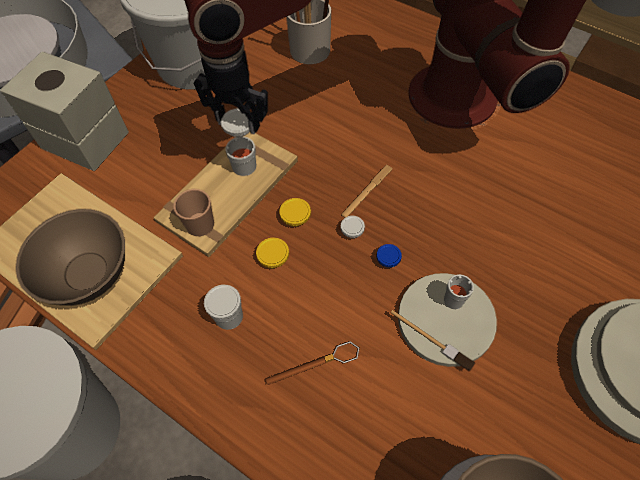

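```bash
python3 -m handwheel '[{"dx":0.01,"dy":0.04,"dz":-0.005,"ax":0,"ay":0,"az":0},{"dx":0.01,"dy":0.07,"dz":-0.005,"ax":0,"ay":0,"az":0},{"dx":0.01,"dy":0.07,"dz":-0.005,"ax":0,"ay":0,"az":0},{"dx":0.01,"dy":0.07,"dz":-0.005,"ax":0,"ay":0,"az":0},{"dx":0.01,"dy":0.07,"dz":-0.005,"ax":0,"ay":0,"az":0}]' 255
python3 -m handwheel '[{"dx":0,"dy":0,"dz":0,"ax":0,"ay":0,"az":0},{"dx":0,"dy":0,"dz":0,"ax":0,"ay":0,"az":0},{"dx":0,"dy":0,"dz":0,"ax":0,"ay":0,"az":0},{"dx":0,"dy":0,"dz":0,"ax":0,"ay":0,"az":0}]' 255
python3 -c "
from h import *
delta([.4646,-.2692,.12])
f=manip.grab_frame('wrist');cv2.imwrite('pics/w6.png',f['image']);np.savez('w6.npz',**f);lidpose(f)
c=proj(f,[.4646,-.2692,.08]);print(c)
for a in np.linspace(0,6.28,60):
  q=proj(f,[.4646+.0305*np.cos(a),-.2692+.0305*np.sin(a),.08]);cv2.circle(f['image'],tuple(int(round(t)) for t in q),0,(0,0,255),-1)
u,v=map(int,c);I=f['image'][max(0,v-75):v+75,u-75:u+75];cv2.imwrite('pics/w6c.png',cv2.resize(I,None,fx=4,fy=4,interpolation=0))"
```

```text
time: 7.2
tool_pos: [0.4003, -0.2856, 0.1504]
tool_rot: [-0.0, 0.786, -0.619, 0.0]
contact_force: [0.9, -0.2, 0.6]
gripper_width: 0.718
time: 7.7
tool_pos: [0.3996, -0.2858, 0.1503]
tool_rot: [-0.0, 0.785, -0.619, -0.0]
contact_force: [0.4, -0.7, -0.1]
gripper_width: 0.724
t 7.7 pos [ 0.3996 -0.2858  0.1503] xax [ 0.234 -0.972 -0.   ] zax [-0.  0. -1.] w 0.724 F [ 0.4 -0.7 -0.1] delta_tool [-0.001  -0.0671  0.0303]
lid top tool z=-0.0223 slopes -0.000 0.005 n 3085; x[-0.0298 0.0286] y[-0.0316 0.0308]
[315.19189554 125.78369484]
```

View pics/w6c.png

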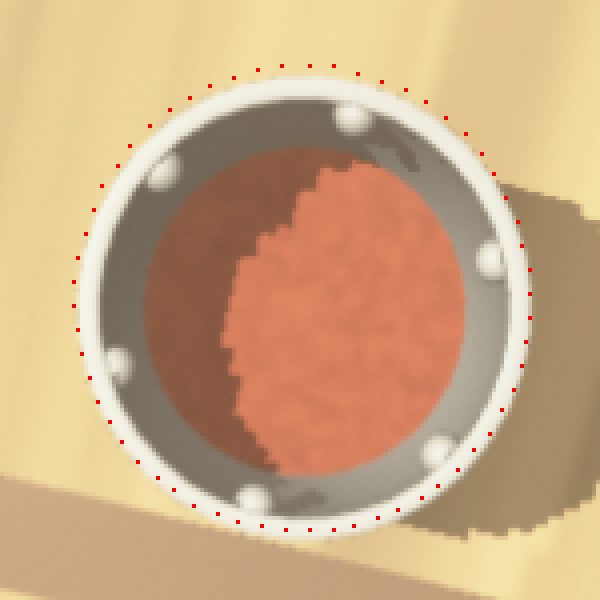

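```bash
python3 - <<'E'
from h import *
f=dict(np.load("w6.npz"));s=manip.state();r=Rq(s["tool_rot"])
def fitc(p):
    A=np.c_[2*p,np.ones(len(p))];c=np.linalg.lstsq(A,(p**2).sum(1),rcond=None)[0];return c[:2],np.sqrt(c[2]+c[:2]@c[:2])
e,c=ell(f,315,128,170,62)
p=np.array([r.inv().apply(onz(f,*q[0],.08)-s["tool_pos"])[:2] for q in cv2.convexHull(c)])
pc=fitc(p);print("pot",e,pc,s["tool_pos"]+r.apply([*pc[0],0]))
h=cv2.cvtColor(f["image"],cv2.COLOR_BGR2HSV);m=((h[...,1]<50)&(h[...,2]>110)).astype(np.uint8)
m[:236]=0;m[410:]=0;m[:,:215]=0;m[:,420:]=0
m=cv2.morphologyEx(m,cv2.MORPH_CLOSE,np.ones((5,5)))
cs,_=cv2.findContours(m,cv2.RETR_EXTERNAL,cv2.CHAIN_APPROX_NONE);c=max(cs,key=cv2.contourArea)
z=s["tool_pos"][2]+.0223
P=np.array([r.inv().apply(onz(f,*q[0],z)-s["tool_pos"])[:2] for q in cv2.convexHull(c)])
Q=P[(P[:,1]<.015)]
for _ in range(4):
    lc,rad=fitc(Q); k=np.abs(np.linalg.norm(Q-lc,axis=1)-rad)<.0008;Q=Q[k]
print("lid",lc,rad,len(Q),P.min(0),P.max(0)); print("move",pc[0]-lc)
E
```

```text
pot ((315.5677490234375, 126.51639556884766), (113.66744232177734, 116.17173767089844), 179.8722381591797) (array([-0.00075296, -0.06585899]), np.float64(0.03051331134314621)) [ 0.46345733 -0.26968414  0.15030138]
lid [-0.00053068 -0.00061988] 0.0320876773145015 29 [-0.03164266 -0.03157485] [0.03049275 0.03290298]
move [-0.00022227 -0.06523912]
```

```bash
python3 -m handwheel '[{"dx":0,"dy":-0.03,"dz":0,"ax":0,"ay":0,"az":0},{"dx":0,"dy":-0.065,"dz":0,"ax":0,"ay":0,"az":0},{"dx":0,"dy":-0.065,"dz":0,"ax":0,"ay":0,"az":0},{"dx":0,"dy":-0.065,"dz":0.04,"ax":0,"ay":0,"az":0},{"dx":0,"dy":-0.065,"dz":0.05,"ax":0,"ay":0,"az":0}]' 255
python3 -m handwheel '[{"dx":0,"dy":0,"dz":0,"ax":0,"ay":0,"az":0},{"dx":0,"dy":0,"dz":0,"ax":0,"ay":0,"az":0},{"dx":0,"dy":0,"dz":0,"ax":0,"ay":0,"az":0},{"dx":0,"dy":0,"dz":0,"ax":0,"ay":0,"az":0},{"dx":0,"dy":0,"dz":0,"ax":0,"ay":0,"az":0}]' 255
python3 -c "
from h import *
# target: lid centre (tool -.0005,-.0006) over pot (.4635,-.2697)
r=Rq(manip.state()['tool_rot']);t=np.array([.46346,-.26968,.0])-r.apply([-.0005,-.0006,0]);delta([t[0],t[1],.08])
f=manip.grab_frame('scene');I=f['image'][90:210,180:300];cv2.imwrite('pics/s7.png',cv2.resize(I,None,fx=5,fy=5,interpolation=2))"
```

```text
time: 8.38
tool_pos: [0.4605, -0.2695, 0.0974]
tool_rot: [0.0, 0.785, -0.619, -0.003]
contact_force: [0.1, 0.1, -0.4]
gripper_width: 0.722
time: 9.0
tool_pos: [0.4629, -0.2707, 0.1007]
tool_rot: [0.0, 0.785, -0.619, 0.0]
contact_force: [0.9, 0.2, -0.4]
gripper_width: 0.721
t 9.0 pos [ 0.4629 -0.2707  0.1007] xax [ 0.234 -0.972  0.   ] zax [ 0. -0. -1.] w 0.721 F [ 0.9  0.2 -0.4] delta_tool [-0.0004 -0.0001  0.0207]
```

View pics/s7.png

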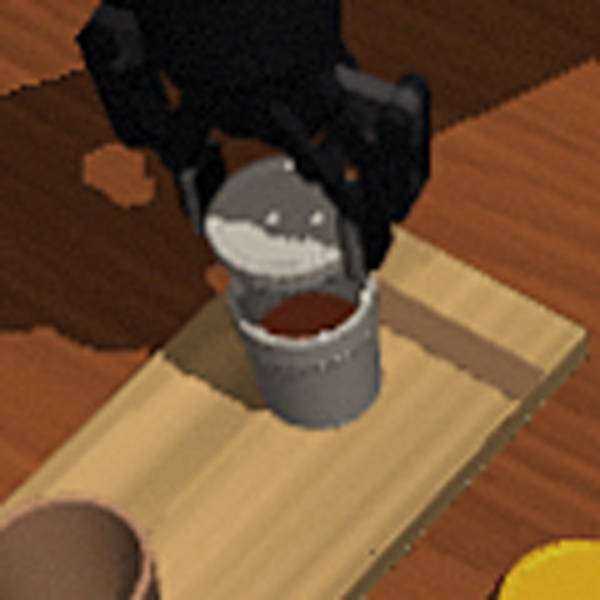

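```bash
python3 -m handwheel '[{"dx":0,"dy":0,"dz":0.008,"ax":0,"ay":0,"az":0},{"dx":0,"dy":0,"dz":0.015,"ax":0,"ay":0,"az":0},{"dx":0,"dy":0,"dz":0.019,"ax":0,"ay":0,"az":0},{"dx":0,"dy":0,"dz":0.022,"ax":0,"ay":0,"az":0},{"dx":0,"dy":0,"dz":0.022,"ax":0,"ay":0,"az":0}]' 255
python3 -m handwheel '[{"dx":0,"dy":0,"dz":0,"ax":0,"ay":0,"az":0},{"dx":0,"dy":0,"dz":0.001,"ax":0,"ay":0,"az":0},{"dx":0,"dy":0,"dz":0.002,"ax":0,"ay":0,"az":0},{"dx":0,"dy":0,"dz":0.003,"ax":0,"ay":0,"az":0},{"dx":0,"dy":0,"dz":0.003,"ax":0,"ay":0,"az":0}]' 255
```

```text
time: 9.68
tool_pos: [0.4627, -0.2705, 0.078]
tool_rot: [0.0, 0.785, -0.619, -0.0]
contact_force: [-0.2, -0.5, -0.1]
gripper_width: 0.722
time: 10.3
tool_pos: [0.4632, -0.2707, 0.0756]
tool_rot: [-0.0, 0.785, -0.619, 0.0]
contact_force: [1.2, -0.1, 0.3]
gripper_width: 0.723
```

Entered freely; now the press, in small steps.

```bash
python3 -m handwheel '[{"dx":0,"dy":0,"dz":0.001,"ax":0,"ay":0,"az":0},{"dx":0,"dy":0,"dz":0.002,"ax":0,"ay":0,"az":0},{"dx":0,"dy":0,"dz":0.003,"ax":0,"ay":0,"az":0},{"dx":0,"dy":0,"dz":0.003,"ax":0,"ay":0,"az":0}]' 255
python3 -m handwheel '[{"dx":0,"dy":0,"dz":0.001,"ax":0,"ay":0,"az":0},{"dx":0,"dy":0,"dz":0.002,"ax":0,"ay":0,"az":0},{"dx":0,"dy":0,"dz":0.002,"ax":0,"ay":0,"az":0}]' 255
python3 -m handwheel '[{"dx":0,"dy":0,"dz":0.001,"ax":0,"ay":0,"az":0},{"dx":0,"dy":0,"dz":0.002,"ax":0,"ay":0,"az":0},{"dx":0,"dy":0,"dz":0.002,"ax":0,"ay":0,"az":0}]' 255
```

```text
time: 10.8
tool_pos: [0.4638, -0.2707, 0.0739]
tool_rot: [-0.001, 0.785, -0.619, 0.001]
contact_force: [1.0, 3.1, 7.8]
gripper_width: 0.725
time: 11.18
tool_pos: [0.4641, -0.2708, 0.0731]
tool_rot: [-0.001, 0.785, -0.619, 0.001]
contact_force: [-2.0, 4.8, 14.8]
gripper_width: 0.725
time: 11.55
tool_pos: [0.4633, -0.2707, 0.0688]
tool_rot: [-0.0, 0.785, -0.619, 0.001]
contact_force: [1.8, 0.0, 0.7]
gripper_width: 0.727
```

```bash
python3 -m handwheel '[{"dx":0,"dy":0,"dz":0.001,"ax":0,"ay":0,"az":0},{"dx":0,"dy":0,"dz":0.002,"ax":0,"ay":0,"az":0},{"dx":0,"dy":0,"dz":0.003,"ax":0,"ay":0,"az":0},{"dx":0,"dy":0,"dz":0.004,"ax":0,"ay":0,"az":0},{"dx":0,"dy":0,"dz":0.004,"ax":0,"ay":0,"az":0}]' 255
python3 -m handwheel '[{"dx":0,"dy":0,"dz":0.001,"ax":0,"ay":0,"az":0},{"dx":0,"dy":0,"dz":0.001,"ax":0,"ay":0,"az":0},{"dx":0,"dy":0,"dz":0.001,"ax":0,"ay":0,"az":0}]' 255
```

```text
time: 12.18
tool_pos: [0.4631, -0.2708, 0.0665]
tool_rot: [-0.0, 0.785, -0.619, -0.0]
contact_force: [-2.7, 4.5, 14.5]
gripper_width: 0.725
time: 12.55
tool_pos: [0.4632, -0.2708, 0.0665]
tool_rot: [0.0, 0.785, -0.619, -0.0]
contact_force: [-6.2, 6.2, 19.2]
gripper_width: 0.722
```

```bash
python3 -m handwheel '[{"dx":0,"dy":0,"dz":0,"ax":0,"ay":0,"az":0},{"dx":0,"dy":0,"dz":0,"ax":0,"ay":0,"az":0},{"dx":0,"dy":0,"dz":0,"ax":0,"ay":0,"az":0},{"dx":0,"dy":0,"dz":0,"ax":0,"ay":0,"az":0},{"dx":0,"dy":0,"dz":0,"ax":0,"ay":0,"az":0}]' 255
python3 -c "
from h import *
delta([.463,-.2707,.0665])
w=manip.grab_frame('wrist');lidpose(w);cv2.imwrite('pics/w8.png',w['image'])
f=manip.grab_frame('scene');I=f['image'][90:210,180:300];cv2.imwrite('pics/s8.png',np.hstack([cv2.resize(I,(400,400),interpolation=2),cv2.resize(w['image'][180:420,200:440],(400,400))]))
cv2.imwrite('pics/s8f.png',f['image'])
print([manip.state()['contact_force'].round(1)])"
```

```text
time: 13.18
tool_pos: [0.4632, -0.2708, 0.0665]
tool_rot: [-0.0, 0.785, -0.619, -0.0]
contact_force: [-5.4, 5.9, 20.6]
gripper_width: 0.721
t 13.18 pos [ 0.4632 -0.2708  0.0665] xax [ 0.234 -0.972 -0.001] zax [-0.001  0.001 -1.   ] w 0.721 F [-5.4  5.9 20.6] delta_tool [-0.0002  0.0001 -0.    ]
lid top tool z=-0.0224 slopes 0.000 0.005 n 3096; x[-0.0297 0.0285] y[-0.0321 0.0303]
[array([-5.5,  5.9, 20.5])]
```

View pics/s8.png

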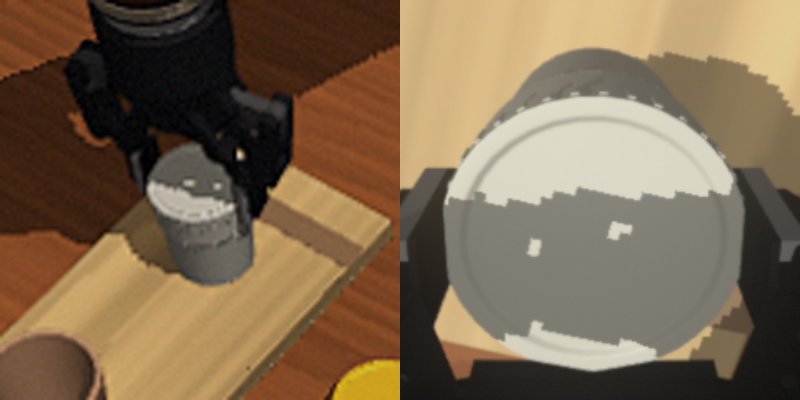

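View pics/s8f.png

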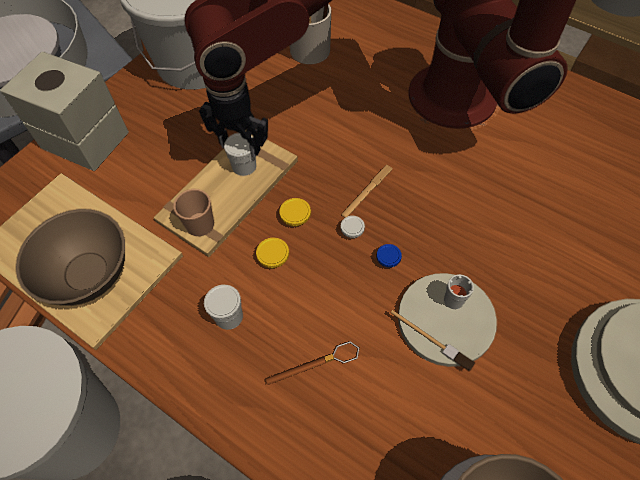

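The lid is flush on the pot at (241,150). Its top is at z = 0.089 m, which is rim 0.080 plus the 9 mm flange. The push holds at about 20 N, and everything else is where it started.

```bash
python3 -c "
from h import *
print(manip.job_done());delta([.463,-.2707,.0665])"
```

```text
the job is handed in; nothing more can be done
None
the job is handed in; nothing more can be done
```

The wide pot was the one on the ware board. I picked up the white wide lid, set it in that pot's mouth and pressed until it snapped. I then handed the job in at about 13.3 s with the gripper still holding and pressing the lid.

- **Snap:** the push rose to about 15 N, then dropped suddenly as the lid went in.
- **Lid height:** the lid's top is at z = 0.0889 m, against 0.089 m expected for fully home.
- **Level and centring:** the lid's tilt is about 0.005 rad relative to the gripper. Before insertion the wrist camera put it within about 0.5 mm of the mouth's centre.
- **Hold:** the downward push held steady at about 20 N, with 5–6 N of side load that I left in place.
- **Other things:** the last scene picture shows the narrow pot still open, and the spare lid and everything else where they started.
- **Disagreement:** before the move, the fixed cameras disagreed by 3–4 mm in x on the lid and pot positions, so I used the wrist camera's values.

After the hand-in no further readings were possible, so the final second itself was not checked.

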